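# Find the tungsten slug by weight and put it on the scale

### The job

One of the three identical blue cases holds a tungsten slug, the other two hold aluminium look-alikes: pick the cases up to feel which is heavy and set them back upright on the bench. Slide open the lid of the heavy case only, lift its slug out and set it gently (no dropping, no pressing the pan down to its stop) on the scale pan; let go of it there, with its case left open. Leave the other cases shut, keep all cases upright, and do not shift the tape roll or the cup.

Things in the scene. Friction and masses are not known exactly. Their poses are not given: they have to be found in the camera images.
- case1_mid (a point): centre of a closed blue plastic case, half-way up: 150 mm long (x), 60 mm wide (y), 60 mm high, z up, standing on the bench. Case and lid weigh about 290 g (within 10 %), plus the slug inside: about 450 g (tungsten) in one case, about 70 g (aluminium) in the two others; which one is not known. Walls and floor 4 mm, inside 142 by 52 mm; white sliding lid, its face 58 mm above the underside, between rails 60 mm high
- lid1_rib (a point): centre of the black rib on the lid of case1 (8 mm along x, 40 mm along y; 14 mm high, its top 72 mm above the bench), at x = -58 mm of the case when shut. Pushed towards the case's +x (away from the robot) it slides the lid open by up to 115 mm, with a drag of about 1 N
- slot1 (a point): point fixed in case1 where the centre of its slug is: dark grey upright cylinder, 28 mm diameter, 40 mm tall, axis at x = -15 mm, y = 0 of the case, foot 4 mm above the case's underside, loose in a nest 6 mm deep. All slugs look alike. This point stays with the case when the slug is taken out
- lid1 (a joint): how far the lid of case1 has slid open towards that case's +x: 0 shut, 0.115 m fully open; it stays where it is left
- case2_mid (a point): the same point of another case, identical to case1 in looks and size
- lid2_rib (a point): the same rib on the lid of case2
- slot2 (a point): the same point fixed in case2, with a slug of the same shape
- lid2 (a joint): how far the lid of case2 has slid open towards that case's +x: 0 shut, 0.115 m fully open; it stays where it is left
- case3_mid (a point): the same point of another case, identical to case1 in looks and size
- lid3_rib (a point): the same rib on the lid of case3
- slot3 (a point): the same point fixed in case3, with a slug of the same shape
- lid3 (a joint): how far the lid of case3 has slid open towards that case's +x: 0 shut, 0.115 m fully open; it stays where it is left
- pan_top (a point): centre of the upper face of the round steel pan (110 mm diameter, 4 mm thick) of the white bench scale (120 by 120 by 26 mm, fixed to the bench); about 52 mm above the bench when empty, and it sinks with the pan; z up
- pan (a joint): how far the sprung scale pan has sunk, in m: 0 empty, travel 0.020 to its stop; it sinks about 2.2 mm per newton (450 N/m) after the first 0.3 N: about 9 mm under the tungsten slug, about 1 mm under an aluminium one
- tape_c (a point): bystander: roll of yellow tape lying flat, 100 mm diameter, 24 mm high; point at its centre
- cup_c (a point): bystander: white cup, 76 mm diameter, 85 mm tall; point half-way up

How it is judged:
By the outcome, as a careful person would: the job done as asked, in the order asked, and still so for the second after the job is handed in, with the robot touching nothing.
It also fails if it takes over 67 s, if anything falls off the work surface, if the arm or the gripper's body presses on something with over 40 N, if the wrist force passes 120 N, or if a joint passes its speed limit or range.

### The arm

A 6-joint arm with a two-finger parallel gripper is mounted at the origin on the work surface. World frame = base frame: x ahead of the robot, y to its left, z up, the work surface at z = 0. Lengths are in m, angles in rad, forces in N, time in s.
With the tool pointing down it reaches from about 0.3 to 0.775 m from the base axis. Payload 14.6 kg.
Tool frame: the origin (TCP) lies between the finger pads; the fingertips stand 14 mm ahead of it and the grasp point (between the pads) lies 5 mm behind it; z points along the fingers, y is the line along which they close (so a half turn about z gives the same grasp; the last joint's range is limited). The gripper opens to 94 mm and grips with 3 to 60 N. Pads are 16 mm wide; open, the fingers measure 119 mm over their backs; the gripper's body (75 mm by 177 mm) begins 78 mm behind the grasp point.
Start: joints at [-1.245, 0.3, 1.521, -0, 1.321, -0.067], TCP at [0.211, -0.508, 0.219] pointing down, gripper open.
Joint ranges: [-3.03, 3.03], [-0.79, 2.21], [0.23, 2.52], [-1.04, 4.18], [0, 3.07], [-2.55, 2.55]. Speed limits (rad/s): [2.22, 2.22, 2.57, 3.14, 3.14, 3.14].

### API

Orientations are given as [roll, pitch, yaw] about the fixed x, y, z axes, in that order (R = Rz(yaw) Ry(pitch) Rx(roll)).
In Python, from station import ctrl gives the robot as it stands. The module is installed in compiled form; this text tells all that it offers.
- The arm moves only by the tool move_arm, never from a script. Its argument "targets" is a list of rows, each a list of 7 numbers: the opening, from -1 (shut) to 1 (fully open), then the shift along the tool's x, y, z in units of 50 mm (1.0 is 50 mm), then the turn, a rotation vector about the tool's x, y, z in rad. A call has 1 to 12 rows; each row is the pose to reach, as a shift and turn from the pose commanded when the call began, along the tool's axes at that moment; what a row does not reach only later rows make up. A row lasts 1/10 s, in which the tool goes at most 50 mm and 8.59 degrees, less where a joint would pass 70% of its speed; a pose out of reach is approached as far as the arm can. A call with a gripper value outside its range is refused whole. The fingers move at their own pace and stop on an object; "grip_force" is the grip in N (left out, the last holds). Time passes only in rows, so rows that repeat a pose let the fingers close. It gives the time, the measured TCP pose, the force, the opening and the grip force at its end, in the units of the state.
- ctrl.get_obs(): the state, without advancing time (a new reading comes with each control period).
- ctrl.camera(name): name is "side" or "top"; returns (picture, depth): 400x640x3 uint8, red, green, blue; 400x640 float32, m along the optical axis (not along the pixel's ray), 0 where there is no reading.
- ctrl.camera_params(name): a dict with "intrinsics" (3x3 intrinsics, pixels), "rvec" (rotation vector, rad) and "tvec" (3), from world to camera coordinates, as OpenCV has them. Camera axes: x right, y down, z forward; pixel columns grow to the right and rows downward; lengths in m; the calibration is good to about 2 mm. A picture is of the moment at which its call begins. camera_params takes no time and is no camera call.
- ctrl.hand_in(): hands the job in; it is judged then, once.
Trained networks look in the newest picture that a camera, given by its name, has taken for a name from the list of things; names that differ only in an ending like _2 or _b are one class to them, and where a whole thing is asked for, a point or a joint stands for the part that bears it (a point fixed in the world has none). Each returns a list of dicts, best first, with "score" (0 to 1); they miss things now and then, are a little off and sometimes report something else, mostly with a low value. They report only what shows in the picture. A call takes as long as a camera call.
- ctrl.cut_out(camera, target): "region" (400x640 bool, what is visible of it) and "point" ([column, row] in pixels, amid what is visible of it).
- ctrl.tip_of(camera, target): "point" ([column, row] in pixels: a listed point, or the origin of a listed thing).
The state is a dict: "time_s": time; "qpos": joint angles; "joint_vel": joint speeds; "tau": joint torques, N m; "ee_pos": TCP position; "eef_rot": TCP orientation; "force": force on the tool from outside, world axes, zero at the start; "moment": the same for the moment, N m; "grip_width": finger opening in m; "grip_force": force on a finger pad.
Only numpy, scipy, OpenCV 4.12 (cv2) and the standard library are available. Lean on these libraries where they do the work, as an engineer would, in place of code of your own. Each camera call takes 0.05 s, during which the arm holds its last target. There are 200 camera calls.

## Working session

There is one attempt and no reset: what is moved stays moved. The work goes in short steps, Python scripts to look and compute and a tool call to move; the robot and the scene stay as the last step left them, time stands still between calls to the robot, and variables do not carry over. Pictures are saved under pics/ and viewed, at most 10 in all, crops included, and the job is handed in when it is done.

Besides the shell and the picture viewer there is one more tool, called after "Call:" as name(argument=value, ...), one argument or row to a line, values as JSON. move_arm: Moves the arm, as the interface text tells. Its arguments: {"type":"object","properties":{"targets":{"type":"array"},"grip_force":{"type":"number"}},"required":["targets"]}

```bash
mkdir -p pics
cat > h.py <<'E'
import numpy as np, cv2
from station import ctrl
from scipy.spatial.transform import Rotation as R
def cam(n):
    p=ctrl.camera_params(n); K=np.array(p["intrinsics"]); M=cv2.Rodrigues(np.array(p["rvec"],float))[0]; t=np.array(p["tvec"],float).ravel()
    return K,M,t
def cloud(n,depth):
    K,M,t=cam(n); v,u=np.mgrid[:depth.shape[0],:depth.shape[1]]
    c=np.stack([(u-K[0,2])/K[0,0]*depth,(v-K[1,2])/K[1,1]*depth,depth],-1)
    return (c-t)@M
def at_z(n,px,z):
    K,M,t=cam(n); d=M.T@np.linalg.solve(K,[px[0],px[1],1]); o=-M.T@t
    return o+d*(z-o[2])/d[2]
def tool(p,yaw=None):
    o=ctrl.get_obs(); Rm=R.from_euler('xyz',o["eef_rot"])
    return Rm.inv().apply(np.array(p)-o["ee_pos"])/0.05
E
python3 - <<'E'
from h import *
np.set_printoptions(precision=4,suppress=True)
o=ctrl.get_obs(); print({k:np.round(v,3) for k,v in o.items()})
print(R.from_euler('xyz',o["eef_rot"]).as_matrix())
for n in("top","side"):
    im,d=ctrl.camera(n); cv2.imwrite(f"pics/{n}0.png",im[...,::-1]); np.save(f"/tmp/{n}.npy",d)
    K,M,t=cam(n); print(n,-M.T@t)
    P=cloud(n,d)
    for name,z in [("case1_mid",.03),("lid1_rib",.065),("pan_top",.052),("tape_c",.012),("cup_c",.0425)]:
        for q in ctrl.tip_of(n,name)[:4]:
            print(n,name,round(q["score"],2),np.round(q["point"],1),at_z(n,q["point"],z))
E
```

```text
{'time_s': np.float64(0.0), 'qpos': array([-1.245,  0.3  ,  1.522, -0.   ,  1.321, -0.067]), 'joint_vel': array([ 0.001,  0.   , -0.001,  0.001, -0.001, -0.001]), 'tau': array([ -0.001, -53.18 , -35.274,   0.071,   0.025,  -0.   ]), 'ee_pos': array([ 0.21 , -0.508,  0.219]), 'eef_rot': array([-3.14 , -0.   ,  0.393]), 'force': array([ 0.139, -0.302,  0.327]), 'moment': array([-0.01 , -0.007,  0.007]), 'grip_force': np.float64(0.0), 'grip_width': np.float64(0.094)}
[[ 0.9238  0.3828 -0.0004]
 [ 0.3828 -0.9238  0.0011]
 [ 0.0001 -0.0012 -1.    ]]
top [0.3475 0.0241 1.2469]
top case1_mid 0.88 [285.5 155.2] [0.5337 0.0959 0.03  ]
top lid1_rib 0.92 [274.3 167.8] [0.489  0.1272 0.065 ]
top pan_top 0.74 [409.8 162. ] [ 0.5163 -0.2924  0.052 ]
top pan_top 0.54 [439.1 231.1] [ 0.303  -0.3841  0.052 ]
top pan_top 0.43 [187.  229.7] [0.2967 0.3891 0.052 ]
top cup_c 0.6 [188.2 230.7] [0.2933 0.3882 0.0425]
side [ 0.1892 -0.9229  0.6858]
side case1_mid 0.69 [338.5 188.7] [0.5264 0.1105 0.03  ]
side lid1_rib 0.65 [324.2 182.7] [0.4764 0.0972 0.065 ]
side pan_top 0.78 [379.1 272.7] [ 0.5019 -0.2916  0.052 ]
side pan_top 0.75 [357.3 227.1] [ 0.5087 -0.1182  0.052 ]
side tape_c 0.72 [303.4 343.1] [ 0.3034 -0.408   0.012 ]
```

View pics/top0.png

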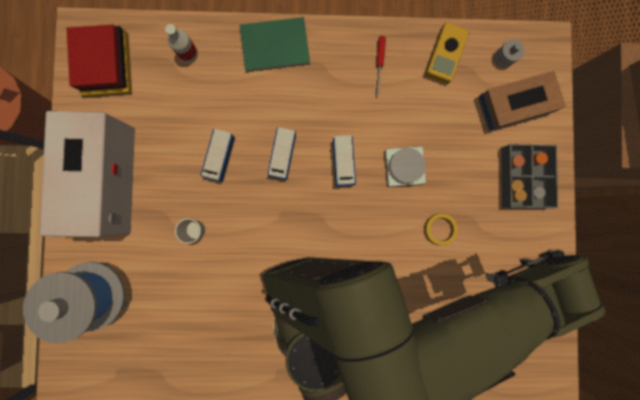

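View pics/side0.png

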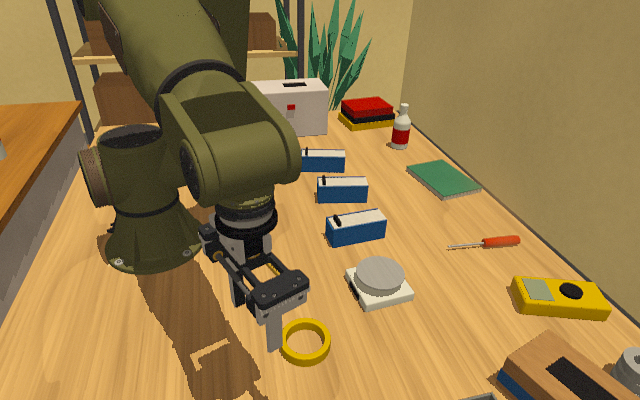

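Run:
```python
from h import *
np.set_printoptions(precision=4,suppress=True)
d=np.load("/tmp/top.npy"); P=cloud("top",d); im=cv2.imread("pics/top0.png"); hsv=cv2.cvtColor(im,cv2.COLOR_BGR2HSV)
print(hsv[155,285],hsv[167,274])
m=((hsv[...,0]>95)&(hsv[...,0]<130)&(hsv[...,1]>100)).astype(np.uint8)
n,l,s,c=cv2.connectedComponentsWithStats(m)
for i in range(1,n):
    if s[i,4]>60:
        q=P[l==i]; q=q[np.isfinite(q).all(1)]; top=q[(q[:,2]>.05)&(q[:,2]<.08)]
        print(s[i],np.median(q,0), len(top))
        if len(top)>20:
            r=cv2.minAreaRect((top[:,:2]*1000).astype(np.float32)); print("  rect mm",r)
# everything by height
h=((P[...,2]>.015)&(d>0)).astype(np.uint8)
n,l,s,c=cv2.connectedComponentsWithStats(h)
for i in range(1,n):
    if s[i,4]>80:
        q=P[l==i]; print(s[i],np.percentile(q,[2,50,98],axis=0).round(3).tolist())
```

```text
[ 20  62 177] [ 22  57 161]
[481  96  12  32  77] [ 0.686  -0.5445  0.032 ] 0
[220 138  13  42  65] [0.5149 0.2814 0.0338] 0
[ 82 274  29  43 514] [0.1245 0.5976 0.1262] 0
[ 239   16   71   54 2573] [[0.823, 0.038, 0.015], [0.9, 0.14, 0.018], [0.978, 0.243, 0.023]]
[ 425   22   44   61 1545] [[0.791, -0.474, 0.02], [0.875, -0.414, 0.04], [0.965, -0.358, 0.049]]
[  66   24   64   72 4075] [[0.723, 0.602, 0.02], [0.809, 0.666, 0.083], [0.912, 0.751, 0.088]]
[165  24  32  38 714] [[0.834, 0.388, 0.021], [0.853, 0.409, 0.109], [0.884, 0.443, 0.171]]
[376  35  10  40 230] [[0.815, -0.218, 0.015], [0.881, -0.203, 0.023], [0.93, -0.193, 0.029]]
[497  39  27  26 522] [[0.846, -0.649, 0.024], [0.872, -0.609, 0.059], [0.912, -0.584, 0.092]]
[ 478   70   88   60 3176] [[0.64, -0.754, 0.024], [0.714, -0.634, 0.079], [0.792, -0.531, 0.084]]
[   39   111    95   128 10811] [[0.288, 0.579, 0.029], [0.448, 0.624, 0.188], [0.613, 0.733, 0.193]]
[ 267  127   29   53 1016] [[0.465, 0.072, 0.028], [0.537, 0.108, 0.058], [0.611, 0.144, 0.071]]
[ 200  129   34   53 1130] [[0.456, 0.266, 0.022], [0.528, 0.305, 0.057], [0.601, 0.346, 0.071]]
[ 332  135   24   51 1014] [[0.444, -0.117, 0.029], [0.518, -0.086, 0.057], [0.592, -0.054, 0.07]]
[ 502  143   56   65 2539] [[0.383, -0.752, 0.017], [0.479, -0.677, 0.038], [0.578, -0.603, 0.062]]
[ 385  146   41   40 1435] [[0.449, -0.34, 0.02], [0.505, -0.278, 0.05], [0.565, -0.226, 0.056]]
[425 213  32  32 357] [[0.264, -0.447, 0.016], [0.309, -0.4, 0.023], [0.356, -0.353, 0.028]]
[175 218  29  25 400] [[0.262, 0.344, 0.017], [0.295, 0.397, 0.064], [0.33, 0.413, 0.087]]
[  262   249   343   151 34801] [[-0.054, -0.517, 0.271], [0.17, -0.122, 0.604], [0.265, 0.085, 0.692]]
[  23  261  103   82 6117] [[0.019, 0.57, 0.078], [0.112, 0.636, 0.216], [0.19, 0.738, 0.258]]
```

```bash
cat > cases.py <<'E'
from h import *
np.set_printoptions(precision=4,suppress=True)
def fit(P,c,r=.1):
    near=(np.hypot(P[...,0]-c[0],P[...,1]-c[1])<r)
    q=P[near&(P[...,2]>.052)&(P[...,2]<.064)][:,:2]; rib=P[near&(P[...,2]>.066)&(P[...,2]<.08)]
    if len(q)+len(rib)<100: return None
    q=np.vstack([q,rib[:,:2]])
    (x,y),(w,h),a=cv2.minAreaRect((q*1000).astype(np.float32))
    m=q.mean(0); ev,V=np.linalg.eigh(np.cov(q.T)); d=V[:,1]*np.sign(V[0,1])
    return dict(rect=(round(x/1e3,4),round(y/1e3,4),round(w),round(h),round(a,1)),mean=m,yaw=np.arctan2(d[1],d[0]),rib=rib.mean(0) if len(rib) else None,n=len(q),ribalong=(rib[:,:2].mean(0)-m)@d if len(rib) else None)
if __name__=="__main__":
    d=np.load("/tmp/top.npy"); P=cloud("top",d); P[d==0]=np.nan
    for c in [(.518,-.086),(.537,.108),(.528,.305)]: print(fit(P,c))
    q=P[(np.hypot(P[...,0]-.505,P[...,1]+.28)<.09)&(P[...,2]>.045)&(P[...,2]<.06)]
    print("pan",cv2.minEnclosingCircle((q[:,:2]*1000).astype(np.float32)),q.mean(0))
    import sys
    for n in ("top","side"):
        for nm in("case1_mid","lid1_rib"):
            for q in ctrl.cut_out(n,nm)[:4]:
                u=q["region"]; print(n,nm,round(q["score"],2),np.round(q["point"]),u.sum())
    for q in ctrl.cut_out("top","pan_top")[:1]:
        p=P[q["region"]]; print("pan", np.nanmedian(p,0), q["score"])
E
python3 cases.py
```

```text
{'rect': (0.5192, -0.0864, 153, 61, 4.7), 'mean': array([ 0.5199, -0.0862]), 'yaw': np.float64(0.08142298437141374), 'rib': array([ 0.4665, -0.091 ,  0.0706]), 'n': 939, 'ribalong': np.float64(-0.05359709601449713)}
{'rect': (0.5392, 0.1088, 60, 151, 79.8), 'mean': array([0.5386, 0.1089]), 'yaw': np.float64(-0.17651855390515248), 'rib': array([0.4824, 0.1181, 0.0714]), 'n': 945, 'ribalong': np.float64(-0.056848421955895616)}
{'rect': (0.5298, 0.3085, 62, 151, 76.1), 'mean': array([0.5296, 0.3081]), 'yaw': np.float64(-0.23244504004941452), 'rib': array([0.4775, 0.3208, 0.0719]), 'n': 970, 'ribalong': np.float64(-0.05368483938095069)}
pan ((509.12109375, -284.48492431640625), 55.11880111694336) [ 0.5088 -0.2846  0.0514]
top case1_mid 0.62 [285. 152.] 1048
top case1_mid 0.23 [407. 163.] 965
top lid1_rib 0.62 [283. 151.] 820
side case1_mid 0.97 [343. 192.] 1354
side lid1_rib 0.96 [344. 181.] 399
pan [ 0.51   -0.2841  0.0513] 0.91
```

```bash
cat >> h.py <<'E'
def go(x,y,z,yaw=None):
    o=ctrl.get_obs(); Rm=R.from_euler('xyz',o["eef_rot"])
    s=Rm.inv().apply(np.array([x,y,z])-o["ee_pos"])/.05
    y0=o["eef_rot"][2]; t=0 if yaw is None else (Rm.inv()*R.from_euler('xyz',[np.pi,0,yaw])).as_rotvec()
    print("t",o["time_s"].round(2),"ee",o["ee_pos"].round(4),o["eef_rot"].round(3),"f",o["force"].round(2),"w",o["grip_width"].round(4),"gf",o["grip_force"].round(1)," -> shift",s.round(3),"turn",np.round(t,3))
def local(c,yaw,dx,dy=0): return c[0]+dx*np.cos(yaw)-dy*np.sin(yaw), c[1]+dx*np.sin(yaw)+dy*np.cos(yaw)
E
python3 -c "
from h import *
x,y=local((.5195,-.0863),.081,-.005); go(x,y,.12,.081)"
```

```text
Traceback (most recent call last):
  File "h.py", line 21, in go
    print("t",o["time_s"].round(2),"ee",o["ee_pos"].round(4),o["eef_rot"].round(3),"f",o["force"].round(2),"w",o["grip_width"].round(4),"gf",o["grip_force"].round(1)," -> shift",s.round(3),"turn",np.round(t,3))
              ^^^^^^^^^^^^^^^^^
AttributeError: 'float' object has no attribute 'round'
```

```bash
sed -i 's/o\["time_s"\].round(2)/round(o["time_s"],2)/; s/o\["grip_width"\].round(4)/round(float(o["grip_width"]),4)/; s/o\["grip_force"\].round(1)/round(float(o["grip_force"]),1)/; s/print("t"/print(type(o["ee_pos"]).__name__,"t"/' h.py
sed -i 's/o=ctrl.get_obs(); Rm/o={k:np.array(v) for k,v in ctrl.get_obs().items()}; Rm/; s/print(type(o\["ee_pos"\]).__name__,/print(/;s/round(o\["time_s"\],2)/o["time_s"].round(2)/' h.py
python3 -c "
from h import *
x,y=local((.5195,-.0863),.081,-.005); go(x,y,.12,.081)"
```

```text
t 0.85 ee [ 0.2105 -0.5081  0.2195] [3.142 0.    0.393] f [-0.13  0.28 -0.22] w 0.0941 gf 0.0  -> shift [ 8.843 -5.46   1.989] turn [ 0.    -0.     0.312]
```

Call:
move_arm(
  targets=[
    [1,8.84,-5.46,1.98,0,0,0.312],
    [1,8.84,-5.46,1.98,0,0,0.312],
    [1,8.84,-5.46,1.98,0,0,0.312],
    [1,8.84,-5.46,1.98,0,0,0.312],
    [1,8.84,-5.46,1.98,0,0,0.312],
    [1,8.84,-5.46,1.98,0,0,0.312],
    [1,8.84,-5.46,1.98,0,0,0.312],
    [1,8.84,-5.46,1.98,0,0,0.312],
    [1,8.84,-5.46,1.98,0,0,0.312],
    [1,8.84,-5.46,1.98,0,0,0.312],
    [1,8.84,-5.46,1.98,0,0,0.312],
    [1,8.84,-5.46,1.98,0,0,0.312],
  ],
  grip_force=25,
)

```text
time_s: 2.05
ee_pos: [0.5155, -0.0837, 0.1195]
eef_rot: [-3.141, 0.001, 0.085]
force: [-0.3, -0.3, 0.1]
grip_width: 0.0939
grip_force: 0.0
```

```bash
python3 -c "
from h import *
x,y=local((.5195,-.0863),.081,-.005); go(x,y,.028,.081)"
```

```text
t 2.05 ee [ 0.5155 -0.0837  0.1195] [-3.141e+00  1.000e-03  8.500e-02] f [-0.25 -0.33  0.14] w 0.0939 gf 0.0  -> shift [-0.023  0.059  1.83 ] turn [-0.001  0.001  0.004]
```

Call:
move_arm(
  targets=[
    [1,0,0,0.9,0,0,0],
    [1,0,0,1.6,0,0,0],
    [1,0,0,1.85,0,0,0],
    [1,0,0,1.85,0,0,0],
    [0.2,0,0,1.85,0,0,0],
    [0,0,0,1.85,0,0,0],
    [-0.2,0,0,1.85,0,0,0],
    [-1,0,0,1.85,0,0,0],
    [-1,0,0,1.85,0,0,0],
    [-1,0,0,1.85,0,0,0],
  ],
  grip_force=25,
)

```text
time_s: 3.05
ee_pos: [0.5147, -0.0869, 0.0285]
eef_rot: [3.141, -0.001, 0.081]
force: [-1.7, -1.6, 6.0]
grip_width: 0.06
grip_force: 25.0
```

Call:
move_arm(
  targets=[
    [-1,0,0,-0.2,0,0,0],
    [-1,0,0,-0.5,0,0,0],
    [-1,0,0,-0.8,0,0,0],
    [-1,0,0,-0.8,0,0,0],
    [-1,0,0,-0.8,0,0,0],
    [-1,0,0,-0.8,0,0,0],
    [-1,0,0,-0.8,0,0,0],
    [-1,0,0,-0.8,0,0,0],
  ],
)

```text
time_s: 3.85
ee_pos: [0.5141, -0.0866, 0.0674]
eef_rot: [-3.141, 0.001, 0.081]
force: [0.4, -0.6, -2.8]
grip_width: 0.0599
grip_force: 25.0
```

```bash
python3 -c "
from h import *
for i in range(3): go(0,0,0); ctrl.camera('top')
print(ctrl.get_obs()['moment'])"
```

```text
t 3.85 ee [ 0.5141 -0.0866  0.0674] [-3.141e+00  1.000e-03  8.100e-02] f [ 0.44 -0.57 -2.77] w 0.0599 gf 25.0  -> shift [-10.108  -2.557   1.358] turn 0
t 3.9 ee [ 0.5142 -0.0867  0.0676] [-3.141e+00  1.000e-03  8.100e-02] f [-0.27 -0.21 -4.15] w 0.06 gf 25.0  -> shift [-10.11   -2.557   1.358] turn 0
t 3.95 ee [ 0.5142 -0.0867  0.0677] [-3.141  0.     0.081] f [ 0.38  0.02 -3.85] w 0.06 gf 25.0  -> shift [-10.111  -2.558   1.359] turn 0
[0.03856126 0.00771112 0.05465034]
```

A reads about 3.7 N, so it is light. I'll set it back down.

Call:
move_arm(
  targets=[
    [-1,0,0,0.3,0,0,0],
    [-1,0,0,0.6,0,0,0],
    [-1,0,0,0.74,0,0,0],
    [-1,0,0,0.8,0,0,0],
    [-1,0,0,0.8,0,0,0],
    [0.5,0,0,0.8,0,0,0],
    [1,0,0,0.8,0,0,0],
    [1,0,0,0.8,0,0,0],
    [1,0,0,0.3,0,0,0],
    [1,0,0,-0.5,0,0,0],
    [1,0,0,-1.05,0,0,0],
    [1,0,0,-1.05,0,0,0],
  ],
)

```text
time_s: 5.2
ee_pos: [0.5161, -0.0871, 0.1243]
eef_rot: [3.14, -0.006, 0.081]
force: [-1.0, -1.2, -0.2]
grip_width: 0.0935
grip_force: 0.0
```

```bash
python3 -c "
from h import *
x,y=local((.539,.1088),-.176,-.005); go(x,y,.12,-.176)"
```

```text
t 5.2 ee [ 0.5161 -0.0871  0.1243] [ 3.14  -0.006  0.081] f [-1.01 -1.17 -0.18] w 0.0935 gf 0.0  -> shift [ 0.676 -3.894  0.082] turn [ 0.001 -0.006  0.257]
```

Call:
move_arm(
  targets=[
    [1,0.71,-3.88,0,0,0,0.257],
    [1,0.71,-3.88,0,0,0,0.257],
    [1,0.71,-3.88,0,0,0,0.257],
    [1,0.71,-3.88,0,0,0,0.257],
    [1,0.71,-3.88,0,0,0,0.257],
    [1,0.71,-3.88,0,0,0,0.257],
    [1,0.71,-3.88,0.5,0,0,0.257],
    [1,0.71,-3.88,1.2,0,0,0.257],
    [1,0.71,-3.88,1.7,0,0,0.257],
    [1,0.71,-3.88,1.85,0,0,0.257],
    [1,0.71,-3.88,1.85,0,0,0.257],
  ],
)

```text
time_s: 6.3
ee_pos: [0.5338, 0.1084, 0.0273]
eef_rot: [3.141, 0.002, -0.178]
force: [0.2, 0.5, 0.5]
grip_width: 0.0944
grip_force: 0.0
```

Call:
move_arm(
  targets=[
    [0.2,0,0,0,0,0,0],
    [0,0,0,0,0,0,0],
    [-0.2,0,0,0,0,0,0],
    [-1,0,0,0,0,0,0],
    [-1,0,0,0,0,0,0],
    [-1,0,0,0,0,0,0],
    [-1,0,0,-0.2,0,0,0],
    [-1,0,0,-0.5,0,0,0],
    [-1,0,0,-0.8,0,0,0],
    [-1,0,0,-0.8,0,0,0],
    [-1,0,0,-0.8,0,0,0],
    [-1,0,0,-0.8,0,0,0],
  ],
)

```text
time_s: 7.5
ee_pos: [0.5337, 0.1095, 0.0675]
eef_rot: [3.141, 0.001, -0.176]
force: [0.3, 0.0, -3.9]
grip_width: 0.06
grip_force: 25.0
```

```bash
python3 -c "
from h import *
for i in range(4): ctrl.camera('top'); go(0,0,0)
x,y=local((.53,.308),-.235,-.005); go(x,y,.12,-.235)
print(ctrl.get_obs()['moment'])"
```

```text
t 7.55 ee [0.5337 0.1095 0.0673] [ 3.141e+00  1.000e-03 -1.760e-01] f [ 0.38 -0.12 -3.  ] w 0.0599 gf 25.0  -> shift [-10.124   4.026   1.359] turn 0
t 7.6 ee [0.5337 0.1095 0.0673] [ 3.141e+00  1.000e-03 -1.760e-01] f [-0.71 -0.12 -3.23] w 0.0598 gf 25.0  -> shift [-10.124   4.027   1.359] turn 0
t 7.65 ee [0.5338 0.1095 0.0674] [ 3.141e+00  1.000e-03 -1.760e-01] f [-1.24 -0.36 -3.56] w 0.0601 gf 25.0  -> shift [-10.125   4.027   1.359] turn 0
t 7.7 ee [0.5339 0.1095 0.0675] [ 3.141e+00  1.000e-03 -1.760e-01] f [-0.01  0.3  -3.54] w 0.0601 gf 25.0  -> shift [-10.127   4.027   1.359] turn 0
t 7.7 ee [0.5339 0.1095 0.0675] [ 3.141e+00  1.000e-03 -1.760e-01] f [-0.01  0.3  -3.54] w 0.0601 gf 25.0  -> shift [-0.873 -3.9   -1.051] turn [0.    0.001 0.059]
[ 0.05295373 -0.01783995 -0.04397449]
```

B is also light. I'll set it down and lift C to confirm.

Call:
move_arm(
  targets=[
    [-1,0,0,0.3,0,0,0],
    [-1,0,0,0.6,0,0,0],
    [-1,0,0,0.74,0,0,0],
    [-1,0,0,0.8,0,0,0],
    [-1,0,0,0.8,0,0,0],
    [0.5,0,0,0.8,0,0,0],
    [1,0,0,0.8,0,0,0],
    [1,0,0,0.8,0,0,0],
    [1,0,0,0.3,0,0,0],
    [1,0,0,-0.5,0,0,0],
    [1,0,0,-1.05,0,0,0],
    [1,0,0,-1.05,0,0,0],
  ],
)

```text
time_s: 8.9
ee_pos: [0.5359, 0.1098, 0.1244]
eef_rot: [-3.14, -0.006, -0.176]
force: [-0.2, 0.7, -0.4]
grip_width: 0.0944
grip_force: 0.0
```

Call:
move_arm(
  targets=[
    [1,-0.87,-3.9,0,0,0,0.059],
    [1,-0.87,-3.9,0,0,0,0.059],
    [1,-0.87,-3.9,0,0,0,0.059],
    [1,-0.87,-3.9,0,0,0,0.059],
    [1,-0.87,-3.9,0,0,0,0.059],
    [1,-0.87,-3.9,0,0,0,0.059],
    [1,-0.87,-3.9,0.5,0,0,0.059],
    [1,-0.87,-3.9,1.2,0,0,0.059],
    [1,-0.87,-3.9,1.7,0,0,0.059],
    [1,-0.87,-3.9,1.85,0,0,0.059],
    [1,-0.87,-3.9,1.85,0,0,0.059],
  ],
)

```text
time_s: 10.0
ee_pos: [0.5254, 0.3079, 0.0273]
eef_rot: [3.14, 0.001, -0.237]
force: [0.3, 0.4, 0.6]
grip_width: 0.0938
grip_force: 0.0
```

Call:
move_arm(
  targets=[
    [0.2,0,0,0,0,0,0],
    [0,0,0,0,0,0,0],
    [-0.2,0,0,0,0,0,0],
    [-1,0,0,0,0,0,0],
    [-1,0,0,0,0,0,0],
    [-1,0,0,0,0,0,0],
    [-1,0,0,-0.2,0,0,0],
    [-1,0,0,-0.5,0,0,0],
    [-1,0,0,-0.8,0,0,0],
    [-1,0,0,-0.8,0,0,0],
    [-1,0,0,-0.8,0,0,0],
    [-1,0,0,-0.8,0,0,0],
  ],
)

```text
time_s: 11.2
ee_pos: [0.5251, 0.309, 0.0674]
eef_rot: [3.141, 0.001, -0.235]
force: [-0.2, -0.3, -7.9]
grip_width: 0.0601
grip_force: 25.0
```

```bash
python3 -c "
from h import *
for i in range(4): ctrl.camera('top'); go(0,0,0)
print(ctrl.get_obs()['moment'])"
```

```text
t 11.25 ee [0.5251 0.309  0.0672] [ 3.141e+00  1.000e-03 -2.350e-01] f [-0.   -0.28 -7.16] w 0.0597 gf 25.0  -> shift [-8.771  8.455  1.36 ] turn 0
t 11.3 ee [0.5251 0.309  0.0673] [ 3.141e+00  1.000e-03 -2.350e-01] f [ 0.3  -0.09 -7.67] w 0.0603 gf 25.0  -> shift [-8.772  8.456  1.36 ] turn 0
t 11.35 ee [0.5252 0.309  0.0673] [ 3.141e+00  1.000e-03 -2.350e-01] f [ 0.14  0.33 -7.26] w 0.0595 gf 25.0  -> shift [-8.774  8.457  1.359] turn 0
t 11.4 ee [0.5252 0.309  0.0674] [ 3.141e+00  1.000e-03 -2.350e-01] f [ 0.61  1.01 -7.28] w 0.06 gf 25.0  -> shift [-8.775  8.457  1.359] turn 0
[ 0.09016945 -0.06986953 -0.04306088]
```

C is heavy at about 7.3 N. I'll set it down, then turn the tool 90° to push the lid.

Call:
move_arm(
  targets=[
    [-1,0,0,0.3,0,0,0],
    [-1,0,0,0.6,0,0,0],
    [-1,0,0,0.74,0,0,0],
    [-1,0,0,0.8,0,0,0],
    [-1,0,0,0.8,0,0,0],
    [0.5,0,0,0.8,0,0,0],
    [1,0,0,0.8,0,0,0],
    [1,0,0,0.8,0,0,0],
    [1,0,0,0.3,0,0,0],
    [1,0,0,-0.5,0,0,0],
    [1,0,0,-1.05,0,0,0],
    [1,0,0,-1.05,0,0,0],
  ],
)

```text
time_s: 12.6
ee_pos: [0.5271, 0.31, 0.1248]
eef_rot: [-3.137, -0.005, -0.235]
force: [-0.8, 0.4, 0.5]
grip_width: 0.0937
grip_force: 0.0
```

Call:
move_arm(
  targets=[
    [1,-0.5,0,0,0,0,-1.571],
    [1,-1.56,0,0,0,0,-1.571],
    [0,-1.56,0,0,0,0,-1.571],
    [-1,-1.56,0,0,0,0,-1.571],
    [-1,-1.56,0,0,0,0,-1.571],
    [-1,-1.56,0,0,0,0,-1.571],
    [-1,-1.56,0,0,0,0,-1.571],
    [-1,-1.56,0,0,0,0,-1.571],
    [-1,-1.56,0,0,0,0,-1.571],
    [-1,-1.56,0,0,0,0,-1.571],
    [-1,-1.56,0,0,0,0,-1.571],
    [-1,-1.56,0,0,0,0,-1.571],
  ],
)

```text
time_s: 13.8
ee_pos: [0.4494, 0.3272, 0.1198]
eef_rot: [-3.141, 0.0, 1.337]
force: [0.4, -0.2, -0.4]
grip_width: 0.0172
grip_force: 0.0
```

```bash
python3 -c "
from h import *
x,y=local((.530,.3079),-.235,-.083); go(x,y,.077,1.336)
im,d=ctrl.camera('side'); cv2.imwrite('pics/s1.png',cv2.resize(im[60:300,180:500,::-1],None,fx=2.5,fy=2.5))
im,d=ctrl.camera('top'); cv2.imwrite('pics/t1.png',im[...,::-1]); 
from cases import fit
P=cloud('top',d); P[d==0]=np.nan
for c in [(.518,-.086),(.537,.108),(.53,.308)]: print(fit(P,c))
"
```

```text
t 13.8 ee [0.4494 0.3272 0.1198] [-3.141  0.     1.337] f [ 0.38 -0.24 -0.38] w 0.0172 gf 0.0  -> shift [-0.001 -0.003  0.855] turn [-0.     0.     0.001]
{'rect': (0.5189, -0.0856, 153, 60, 4.5), 'mean': array([ 0.5192, -0.0856]), 'yaw': np.float64(0.08174592173481357), 'rib': array([ 0.4636, -0.0905,  0.0712]), 'n': 939, 'ribalong': np.float64(-0.05586800562248198)}
{'rect': (0.5383, 0.1095, 60, 151, 80.3), 'mean': array([0.5387, 0.1096]), 'yaw': np.float64(-0.17463111238254228), 'rib': array([0.4826, 0.1176, 0.0708]), 'n': 938, 'ribalong': np.float64(-0.05659801246925223)}
{'rect': (0.5291, 0.3081, 61, 151, 77.1), 'mean': array([0.5343, 0.3021]), 'yaw': np.float64(-0.1343376120123528), 'rib': array([0.4719, 0.3135, 0.0714]), 'n': 786, 'ribalong': np.float64(-0.06332806915139495)}
```

View pics/s1.png

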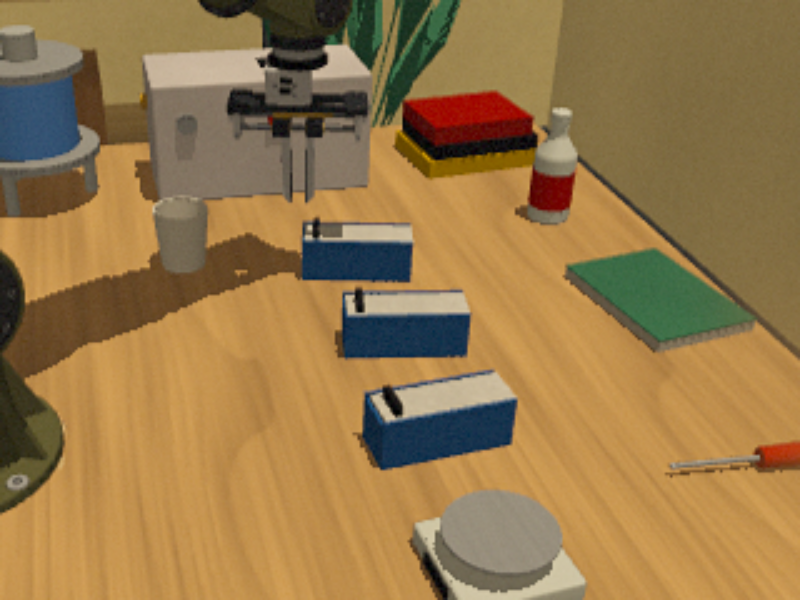

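Crop shows all cases upright and shut, with the fingers at about (298,190) behind C's rib at (316,228). Next: descend and push.

Call:
move_arm(
  targets=[
    [-1,0,0,0.4,0,0,0],
    [-1,0,0,0.75,0,0,0],
    [-1,0,0,0.86,0,0,0],
    [-1,0,0,0.86,0,0,0],
    [-1,0,0.06,0.86,0,0,0],
    [-1,0,0.14,0.86,0,0,0],
    [-1,0,0.22,0.86,0,0,0],
    [-1,0,0.32,0.86,0,0,0],
    [-1,0,0.44,0.86,0,0,0],
    [-1,0,0.58,0.86,0,0,0],
    [-1,0,0.74,0.86,0,0,0],
    [-1,0,0.9,0.86,0,0,0],
  ],
)

```text
time_s: 15.1
ee_pos: [0.4943, 0.3168, 0.0778]
eef_rot: [3.141, -0.001, 1.336]
force: [-0.9, 0.9, 6.2]
grip_width: 0.0004
grip_force: 2.3
```

```bash
python3 -c "
from h import *
x,y=local((.530,.3079),-.235,.0385); go(x,y,.077,1.336)
im,d=ctrl.camera('side'); cv2.imwrite('pics/s2.png',cv2.resize(im[110:230,240:400,::-1],None,fx=4,fy=4))"
```

```text
t 15.1 ee [0.4943 0.3168 0.0778] [ 3.141e+00 -1.000e-03  1.336e+00] f [-0.88  0.92  6.18] w 0.0004 gf 2.3  -> shift [-0.007  1.505  0.018] turn [ 0.001 -0.001 -0.   ]
```

View pics/s2.png

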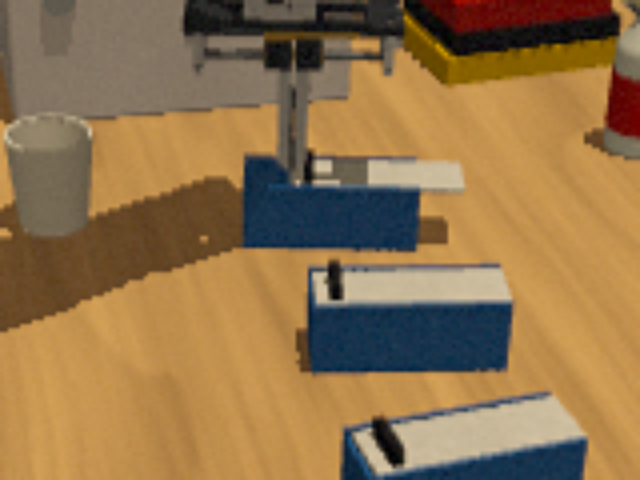

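Lid C is opening, with the rib at (310,165) in the crop and the fingers behind it. I'll check the vertical force before going on.

```bash
python3 -c "
from h import *
for i in range(3): go(0,0,0); ctrl.camera('side')"
```

```text
t 15.15 ee [0.4953 0.3165 0.0779] [ 3.140e+00 -1.000e-03  1.335e+00] f [0.28 0.49 4.36] w -0.0 gf 1.4  -> shift [-8.468 -8.156  1.541] turn 0
t 15.2 ee [0.4946 0.3165 0.0776] [ 3.141 -0.     1.335] f [-1.11  0.17  0.12] w 0.0008 gf 0.1  -> shift [-8.466 -8.142  1.543] turn 0
t 15.25 ee [0.4939 0.3165 0.0772] [-3.142  0.     1.335] f [ 0.18 -0.34 -0.31] w 0.0007 gf 0.0  -> shift [-8.46  -8.128  1.547] turn 0
```

Call:
move_arm(
  targets=[
    [-1,0,0.06,0,0,0,0],
    [-1,0,0.18,0,0,0,0],
    [-1,0,0.34,0,0,0,0],
    [-1,0,0.5,0,0,0,0],
    [-1,0,0.68,0,0,0,0],
    [-1,0,0.86,0,0,0,0],
    [-1,0,1.04,0,0,0,0],
    [-1,0,1.2,0,0,0,0],
    [-1,0,1.34,0,0,0,0],
    [-1,0,1.45,0,0,0,0],
    [-1,0,1.52,0,0,0,0],
    [-1,0,1.53,0,0,0,0],
  ],
)

```text
time_s: 16.5
ee_pos: [0.5678, 0.299, 0.0773]
eef_rot: [-3.141, 0.0, 1.336]
force: [-2.9, -0.7, 0.5]
grip_width: 0.0006
grip_force: 1.2
```

Call:
move_arm(
  targets=[
    [-1,0,-0.15,0,0,0,0],
    [-1,0,-0.2,-0.8,0,0,0],
    [0,0,-2,-1.5,0,0,0],
    [0.28,0,-4,-1.5,0,0,0],
    [0.28,0,-4,-1.5,0,0,0],
    [0.28,0,-4,-1.5,0,0,0],
    [0.28,0,-4,-1.5,0,0,0],
  ],
)

```text
time_s: 17.2
ee_pos: [0.3693, 0.3467, 0.1535]
eef_rot: [3.141, -0.001, 1.34]
force: [0.6, -0.4, 0.1]
grip_width: 0.0374
grip_force: 0.0
```

```bash
python3 -c "
from h import *
from cases import fit
im,d=ctrl.camera('top'); cv2.imwrite('pics/t2.png',cv2.resize(im[80:240,150:400,::-1],None,fx=3,fy=3))
P=cloud('top',d); P[d==0]=np.nan
np.save('/tmp/t2.npy',d); x,y=local((.530,.3079),-.235,-.015); go(x,y,.15,1.336)
for c in [(.518,-.086),(.537,.108)]: print(fit(P,c))
for n in('top','side'):
  if n=='side': ctrl.camera(n)
  for nm,z in(('slot3',.024),('lid3_rib',.065)):
    for q in ctrl.tip_of(n,nm)[:3]: print(n,nm,round(q['score'],2),np.round(q['point']),at_z(n,q['point'],z))
near=np.hypot(P[...,0]-.515,P[...,1]-.311)<.03
h=P[near&(P[...,2]>.036)&(P[...,2]<.05)]; print('slugtop',len(h),h.mean(0),h.min(0),h.max(0))
"
```

```text
t 17.25 ee [0.3714 0.3464 0.1534] [ 3.14  -0.001  1.339] f [ 0.01 -0.74  0.79] w 0.0408 gf 0.0  -> shift [-0.019  2.963  0.071] turn [ 0.001 -0.001  0.003]
{'rect': (0.5189, -0.0856, 152, 61, 4.4), 'mean': array([ 0.5194, -0.0857]), 'yaw': np.float64(0.07910251309591175), 'rib': array([ 0.4635, -0.0905,  0.0715]), 'n': 935, 'ribalong': np.float64(-0.056080241962145644)}
{'rect': (0.5388, 0.1096, 60, 152, 79.9), 'mean': array([0.5387, 0.1095]), 'yaw': np.float64(-0.18208482114920177), 'rib': array([0.4822, 0.119 , 0.0706]), 'n': 939, 'ribalong': np.float64(-0.05725463777413101)}
top slot3 0.8 [218. 160.] [0.5145 0.3083 0.024 ]
top slot3 0.63 [284. 159.] [0.5215 0.101  0.024 ]
top lid3_rib 0.7 [220. 137.] [0.5793 0.2956 0.065 ]
side slot3 0.88 [319. 161.] [0.5165 0.3152 0.024 ]
side slot3 0.8 [336. 192.] [0.5158 0.1005 0.024 ]
side slot3 0.57 [351. 232.] [ 0.4996 -0.0977  0.024 ]
side lid3_rib 0.56 [339. 150.] [0.5837 0.3019 0.065 ]
slugtop 83 [0.5143 0.3135 0.0429] [0.5002 0.2818 0.0364] [0.5332 0.3404 0.0492]
```

View pics/t2.png

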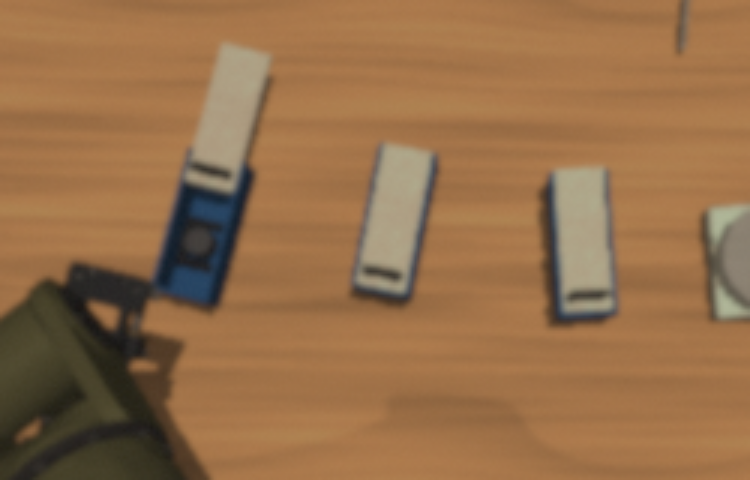

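The lid is open, and the slug shows at crop (198,241), agreeing with the case model (0.5154, 0.3114). The other cases are shut.

Call:
move_arm(
  targets=[
    [0.28,0,1,0,0,0,0],
    [0.28,0,2,0,0,0,0],
    [0.28,0,2.8,0,0,0,0],
    [0.28,0,2.93,0,0,0,0],
    [0.28,0,2.93,0.2,0,0,0],
    [0.28,0,2.93,0.6,0,0,0],
    [0.28,0,2.93,1.1,0,0,0],
    [0.28,0,2.93,1.3,0,0,0],
    [0.28,0,2.93,1.3,0,0,0],
  ],
)

```text
time_s: 18.4
ee_pos: [0.5144, 0.3114, 0.0859]
eef_rot: [-3.139, 0.002, 1.336]
force: [-0.2, -0.5, 0.5]
grip_width: 0.0599
grip_force: 0.0
```

```bash
python3 -c "
from h import *
x,y=local((.530,.3079),-.235,-.015); go(x,y,.03,1.336)
im,d=ctrl.camera('side'); cv2.imwrite('pics/s3.png',cv2.resize(im[100:220,240:400,::-1],None,fx=4,fy=4))"
```

```text
t 18.4 ee [0.5144 0.3114 0.0859] [-3.139e+00  2.000e-03  1.336e+00] f [-0.15 -0.47  0.46] w 0.0599 gf 0.0  -> shift [0.007 0.022 1.117] turn [-0.002  0.002  0.   ]
```

View pics/s3.png

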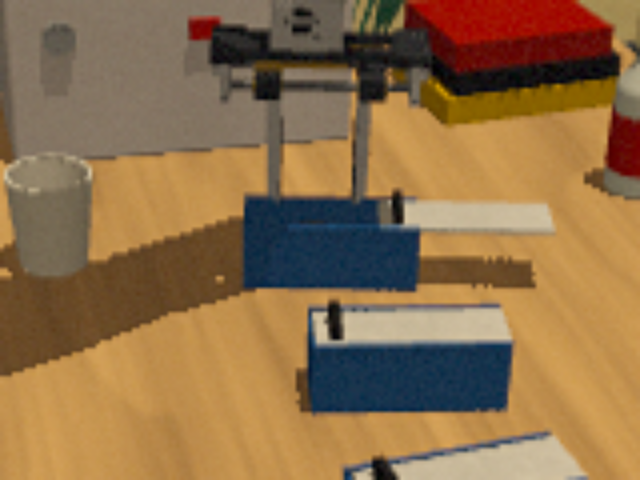

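Fingers at (272,198) and (362,198) in the crop clear the lid edge at about 380, and they straddle the slug inside the case. Next: descend and grip.

Call:
move_arm(
  targets=[
    [0.28,0,0,0.4,0,0,0],
    [0.28,0,0,0.8,0,0,0],
    [0.28,0,0,1.08,0,0,0],
    [0.28,0,0,1.15,0,0,0],
    [0.28,0,0,1.15,0,0,0],
    [-0.2,0,0,1.15,0,0,0],
    [-0.35,0,0,1.15,0,0,0],
    [-1,0,0,1.15,0,0,0],
    [-1,0,0,1.15,0,0,0],
    [-1,0,0,1.15,0,0,0],
    [-1,0,0,1.15,0,0,0],
  ],
  grip_force=20,
)

```text
time_s: 19.55
ee_pos: [0.5154, 0.3117, 0.0303]
eef_rot: [-3.141, -0.0, 1.336]
force: [-5.9, 1.2, 5.8]
grip_width: 0.0276
grip_force: 20.0
```

Call:
move_arm(
  targets=[
    [-1,0,0,-0.1,0,0,0],
    [-1,0,0,-0.3,0,0,0],
    [-1,0,0,-0.7,0,0,0],
    [-1,0,0,-1.3,0,0,0],
    [-1,0,0,-2,0,0,0],
    [-1,0,0,-2.6,0,0,0],
    [-1,0,0,-2.8,0,0,0],
    [-1,0,0,-2.8,0,0,0],
    [-1,0,0,-2.8,0,0,0],
  ],
)

```text
time_s: 20.45
ee_pos: [0.5152, 0.3111, 0.1683]
eef_rot: [-3.14, 0.001, 1.336]
force: [-0.8, -1.0, -5.2]
grip_width: 0.0274
grip_force: 20.0
```

```bash
python3 -c "
from h import *
ctrl.camera('top'); ctrl.camera('top')
go(.509,-.2844,.17)"
```

```text
t 20.55 ee [0.5152 0.3111 0.168 ] [-3.139e+00  2.000e-03  1.336e+00] f [-0.2  -0.43 -4.61] w 0.0278 gf 20.0  -> shift [-11.612   2.655  -0.023] turn 0
```

Call:
move_arm(
  targets=[
    [-1,-0.23,0.05,0,0,0,0],
    [-1,-0.7,0.16,0,0,0,0],
    [-1,-1.28,0.29,0,0,0,0],
    [-1,-1.97,0.45,0,0,0,0],
    [-1,-2.67,0.61,0,0,0,0],
    [-1,-3.37,0.77,0,0,0,0],
    [-1,-4.06,0.93,0,0,0,0],
    [-1,-4.76,1.09,0,0,0,0],
    [-1,-5.46,1.25,0,0,0,0],
    [-1,-6.15,1.41,0,0,0,0],
    [-1,-6.85,1.57,0,0,0,0],
    [-1,-7.55,1.73,0,0,0,0],
  ],
)

```text
time_s: 21.75
ee_pos: [0.5111, -0.0778, 0.1694]
eef_rot: [-3.141, 0.0, 1.336]
force: [0.5, -0.4, -4.1]
grip_width: 0.0275
grip_force: 20.0
```

Call:
move_arm(
  targets=[
    [-1,-0.7,0.16,0,0,0,0],
    [-1,-1.39,0.32,0,0,0,0],
    [-1,-2.09,0.48,0,0,0,0],
    [-1,-2.67,0.61,0,0,0,0],
    [-1,-3.25,0.74,0,0,0,0],
    [-1,-3.6,0.82,0,0,0,0],
    [-1,-3.83,0.88,0,0,0,0],
    [-1,-4.0,0.92,0,0,0,0],
    [-1,-4.06,0.93,0,0,0,0],
    [-1,-4.06,0.93,0,0,0,0],
    [-1,-4.06,0.93,0,0,0,0],
  ],
)

```text
time_s: 22.85
ee_pos: [0.5101, -0.2833, 0.17]
eef_rot: [-3.142, -0.0, 1.337]
force: [0.4, -0.3, -4.3]
grip_width: 0.0276
grip_force: 20.0
```

```bash
python3 -c "
from h import *
im,d=ctrl.camera('side'); go(.509,-.2844,.095)
P=cloud('side',d); P[d==0]=np.nan
cv2.imwrite('pics/s4.png',cv2.resize(im[160:330,290:490,::-1],None,fx=3.5,fy=3.5))
q=P[(np.hypot(P[...,0]-.509,P[...,1]+.284)<.05)&(P[...,2]>.04)&(P[...,2]<.06)]; print('pan z',np.median(q[:,2]),len(q))
q=P[(np.hypot(P[...,0]-.509,P[...,1]+.297)<.012)&(P[...,2]>.08)&(P[...,2]<.2)]; print('low z',np.percentile(q[:,2],[0,2,5,10]),len(q))"
```

```text
t 22.9 ee [ 0.5101 -0.2833  0.17  ] [ 3.142 -0.     1.337] f [-0.08 -0.71 -3.77] w 0.0273 gf 20.0  -> shift [-0.026 -0.016  1.5  ] turn 0
pan z 0.05093447582613613 1051
low z [0.1414846  0.1436279  0.14598766 0.14854528] 176
```

View pics/s4.png

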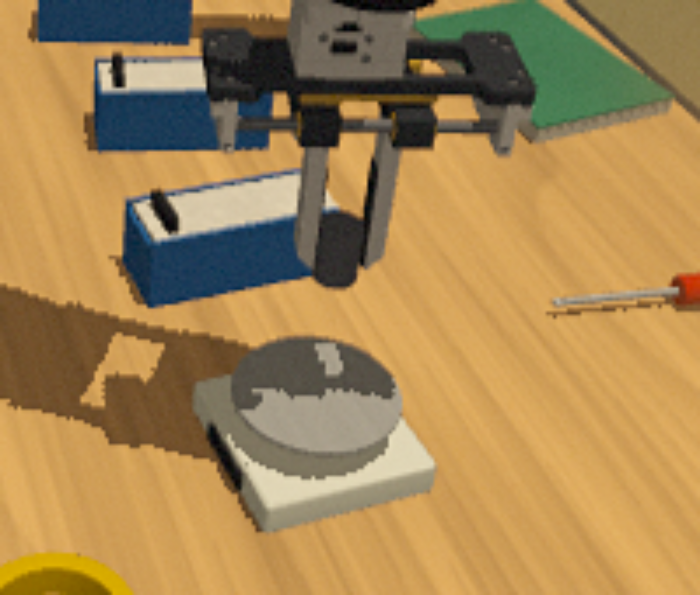

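The slug hangs upright between the fingers at crop (338,250), over the pan at (318,395), with its foot at z≈0.1435. Next: lower it to just above the pan.

Call:
move_arm(
  targets=[
    [-1,0,0,0.2,0,0,0],
    [-1,0,0,0.6,0,0,0],
    [-1,0,0,1.0,0,0,0],
    [-1,0,0,1.35,0,0,0],
    [-1,0,0,1.6,0,0,0],
    [-1,0,0,1.7,0,0,0],
    [-1,0,0,1.74,0,0,0],
    [-1,0,0,1.76,0,0,0],
    [-1,0,0,1.76,0,0,0],
    [-1,0,0,1.76,0,0,0],
  ],
)

```text
time_s: 23.9
ee_pos: [0.5101, -0.2842, 0.0825]
eef_rot: [3.141, 0.0, 1.336]
force: [-0.7, 0.3, -5.0]
grip_width: 0.0275
grip_force: 20.0
```

Call:
move_arm(
  targets=[
    [-1,0,0,0.02,0,0,0],
    [-1,0,0,0.04,0,0,0],
    [-1,0,0,0.06,0,0,0],
    [-1,0,0,0.08,0,0,0],
    [-1,0,0,0.1,0,0,0],
    [-1,0,0,0.12,0,0,0],
    [-1,0,0,0.14,0,0,0],
    [-1,0,0,0.16,0,0,0],
    [-1,0,0,0.16,0,0,0],
    [-1,0,0,0.16,0,0,0],
    [-1,0,0,0.16,0,0,0],
  ],
)

```text
time_s: 25.0
ee_pos: [0.5099, -0.2841, 0.074]
eef_rot: [3.142, 0.0, 1.336]
force: [-1.6, 0.5, -2.1]
grip_width: 0.0277
grip_force: 20.0
```

```bash
python3 -c "
from h import *
for i in range(4):
  im,d=ctrl.camera('side'); go(.509,-.2844,.07)
P=cloud('side',d); P[d==0]=np.nan
q=P[(np.hypot(P[...,0]-.509,P[...,1]+.284)<.053)&(P[...,2]>.03)&(P[...,2]<.056)&(P[...,1]<-.3)]; print('pan z',np.median(q[:,2]),len(q))"
```

```text
t 25.05 ee [ 0.5099 -0.284   0.074 ] [3.142 0.    1.336] f [-0.96  0.28 -2.07] w 0.0273 gf 20.0  -> shift [-0.011 -0.016  0.081] turn 0
t 25.1 ee [ 0.5099 -0.284   0.074 ] [3.142 0.    1.336] f [-0.95  0.61 -2.23] w 0.0277 gf 20.0  -> shift [-0.011 -0.016  0.08 ] turn 0
t 25.15 ee [ 0.5099 -0.2841  0.074 ] [3.142 0.    1.336] f [-1.66  0.31 -1.64] w 0.0277 gf 20.0  -> shift [-0.011 -0.016  0.08 ] turn 0
t 25.2 ee [ 0.5099 -0.284   0.074 ] [3.142 0.    1.336] f [-1.63  0.38 -1.68] w 0.0276 gf 20.0  -> shift [-0.011 -0.016  0.08 ] turn 0
pan z 0.04654606966955881 405
```

Call:
move_arm(
  targets=[
    [-1,0,0,0.02,0,0,0],
    [-1,0,0,0.04,0,0,0],
    [-1,0,0,0.06,0,0,0],
    [-1,0,0,0.08,0,0,0],
    [-1,0,0,0.08,0,0,0],
    [-1,0,0,0.08,0,0,0],
  ],
)

```text
time_s: 25.8
ee_pos: [0.5099, -0.2841, 0.07]
eef_rot: [3.141, 0.0, 1.336]
force: [-1.9, -0.1, -0.7]
grip_width: 0.028
grip_force: 20.0
```

```bash
python3 -c "
from h import *
for i in range(5):
  im,d=ctrl.camera('side'); go(.509,-.2844,.07)"
```

```text
t 25.85 ee [ 0.5099 -0.2841  0.07  ] [3.142 0.    1.336] f [-1.33  0.3  -0.95] w 0.0279 gf 20.0  -> shift [-0.011 -0.016  0.   ] turn 0
t 25.9 ee [ 0.5099 -0.2841  0.07  ] [3.142 0.    1.336] f [-1.3  -0.35 -0.84] w 0.0277 gf 20.0  -> shift [-0.011 -0.016  0.   ] turn 0
t 25.95 ee [ 0.5099 -0.2841  0.07  ] [3.142 0.    1.336] f [-0.42  1.06 -0.39] w 0.0277 gf 20.0  -> shift [-0.011 -0.016  0.   ] turn 0
t 26.0 ee [ 0.5099 -0.2841  0.07  ] [3.142 0.    1.336] f [-1.73  0.69 -0.29] w 0.0274 gf 20.0  -> shift [-0.011 -0.016  0.   ] turn 0
t 26.05 ee [ 0.5099 -0.2841  0.07  ] [3.141 0.    1.336] f [-1.43  0.35 -0.84] w 0.0279 gf 20.0  -> shift [-0.011 -0.017  0.   ] turn 0
```

Call:
move_arm(
  targets=[
    [-1,0,0,0.015,0,0,0],
    [-1,0,0,0.03,0,0,0],
    [-1,0,0,0.03,0,0,0],
    [-1,0,0,0.03,0,0,0],
  ],
  grip_force=5,
)

```text
time_s: 26.45
ee_pos: [0.5099, -0.2841, 0.0685]
eef_rot: [3.141, 0.0, 1.336]
force: [-1.5, 1.1, 0.0]
grip_width: 0.0278
grip_force: 5.0
```

Call:
move_arm(
  targets=[
    [-0.35,0,0,0,0,0,0],
    [-0.3,0,0,0,0,0,0],
    [-0.2,0,0,0,0,0,0],
    [0,0,0,0,0,0,0],
    [0.2,0,0,0,0,0,0],
    [0.2,0,0,0,0,0,0],
    [0.2,0,0,-0.3,0,0,0],
    [0.2,0,0,-0.9,0,0,0],
    [0.2,0,0,-1.6,0,0,0],
    [0.2,0,0,-2.2,0,0,0],
    [0.2,0,0,-2.4,0,0,0],
    [0.2,0,0,-2.4,0,0,0],
  ],
)

```text
time_s: 27.65
ee_pos: [0.5103, -0.2843, 0.19]
eef_rot: [3.139, 0.001, 1.336]
force: [-0.2, -0.2, 0.4]
grip_width: 0.0564
grip_force: 0.0
```

```bash
python3 -c "
from h import *
im,d=ctrl.camera('side'); go(.509,-.2844,.07)
cv2.imwrite('pics/s5.png',im[...,::-1])"
```

```text
t 27.7 ee [ 0.5098 -0.284   0.1883] [3.141 0.    1.336] f [ 0.03 -0.52 -0.71] w 0.0562 gf 0.0  -> shift [-0.012 -0.014  2.366] turn 0
```

View pics/s5.png

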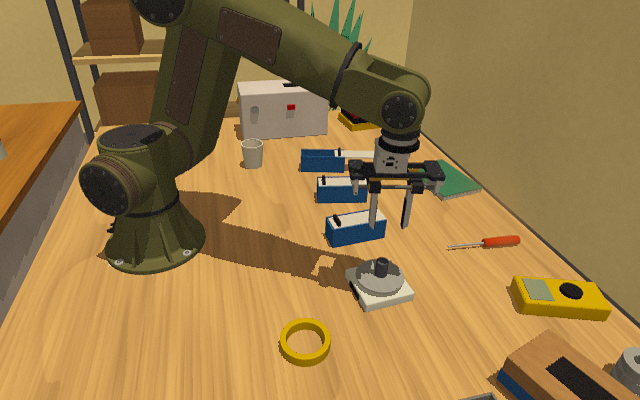

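The slug stands upright on the pan at (381,267), released. Case C at (323,160) is open and upright, the other two are shut, and the tape roll (304,342) and cup (252,153) are in place.

```bash
python3 -c "
from station import ctrl
print(ctrl.hand_in())"
```

```text
the job is handed in; nothing more can be done
None
```

The heavy case was the one farthest to the robot's left (about 7.3 N lifted, against about 3.5 N for the other two); its tungsten slug now stands released on the scale pan with its case open, the other two cases are shut and upright, and I handed the job in at about 28 s of the 67 s allowed (no verdict was returned).

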